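# Rack the pancake toppings in order

### The arm

A 7-joint arm with a two-finger parallel gripper is mounted at the origin on the work surface; the furniture and walls round the work are solid. World frame = base frame: x ahead of the robot, y to its left, z up, the work surface at z = 0. Lengths are in m, angles in rad, forces in N, time in s.
With the tool pointing down it reaches from about 0.425 to 0.875 m from the base axis. Payload 4.7 kg.
Tool frame: the origin (TCP) lies midway between the tips of the shut fingers; the grasp point (between the pads) lies tcp_to_grasp behind it (tcp_to_grasp is the distance from the TCP to the grasp point, in m); z points along the fingers, x is the direction in which the jaws open and shut, and the axes are right-handed (so a half turn about z gives the same grasp; the last joint's range is limited). The gripper opens to 85 mm and grips with 20 to 120 N. Pads are 22 mm wide; open, the fingers measure 114 mm over their backs; the gripper's body (76 mm by 85 mm) begins 54 mm behind the grasp point. The pads swing forward as they close: fully open they stand 13 mm farther back than shut.
Start: joints at [-1.319, 0.321, -0.07, 1.45, 0.023, 1.371, -0.057], TCP at [0.153, 0.632, 0.231] pointing down, gripper open.
Joint ranges: [-2.86, 2.86], [-0.3, 2.09], [-1.38, 1.24], [0.06, 2.45], [-1.56, 4.7], [0.09, 2.05], [-2.69, 2.69]. Speed limits (rad/s): [2.57, 2.57, 3.14, 3.14, 3.14, 3.14, 3.14].

### API

Orientations are given as a unit quaternion [x, y, z, w].
In Python, from rig import get_state, grab_frame, hand_in, tcp_to_grasp gives the robot as it stands.
- The arm moves only by the tool move_arm, never from a script. Its argument "series" is a list of rows, each a list of 5 numbers: the gripper command: -1 is fully open, 1 is shut, values between are in proportion, then the shift along the tool's x, y, z in cm, then the turn about the tool's z in rad. In form: [[jaw, tx, ty, tz, twist], ...]. A call has 1 to 5 rows; each row is the pose to reach, as a shift and turn from the pose commanded when the call began, along the tool's axes at that moment; what a row does not reach only later rows make up. A row lasts 1/12 s, in which the tool goes at most 41.7 mm and 7.16 degrees, less where a joint would pass 70% of its speed; a pose out of reach is approached as far as the arm can. A call with a gripper value outside its range is refused whole. The fingers move at their own pace and stop on an object; "newtons" is the grip in N (left out, the last holds). Time passes only in rows, so rows that repeat a pose let the fingers close. It gives the time, the measured TCP pose, the force and the opening at its end, in the units of the state.
- get_state(): the state, without advancing time (a new reading comes with each control period).
- grab_frame(name): name is "side" or "top" or "wrist"; returns a dict with "frame" (420x560x3 uint8, red, green, blue), "intrinsics" (3x3 intrinsics, pixels), "dist" ([k1, k2, p1, p2, k3] as OpenCV has them; the pictures are not rectified), "pose" (4x4, takes a point from camera to world coordinates). Camera axes: x right, y down, z forward; pixel columns grow to the right and rows downward; lengths in m; the calibration is good to about 2 mm. A picture is of the moment at which its call begins. There is no depth.
- hand_in(): hands the job in, once; it reports no verdict.
The state is a dict: "t": time; "qpos": joint angles; "qd": joint speeds; "tau": joint torques, N m; "position": TCP position; "eef_rot": TCP orientation; "force": force on the tool from outside, world axes, zero at the start; "wrist_torque": the same for the moment, N m; "grip_width": finger opening in m.
Only numpy, scipy, OpenCV 4.12 (cv2) and the standard library are available. Lean on these libraries where they do the work, as an engineer would, in place of code of your own. Each camera call takes 0.05 s, during which the arm holds its last target. There are 200 camera calls.

### The job

Set up the wooden toppings rack for service, one thing to a bay. The three sauce bottles belong together in the middle bays: the chocolate (dark brown label) between the caramel (orange label) on its left and the strawberry (red label) on its right, as seen from the robot; the jam jar goes to the left of the caramel and the sugar shaker to the right of the strawberry. Stand each one upright on the rack's floor and let it go there; set things down, do not drop them in.

Things in the scene. Friction and masses are not known exactly. Their poses are not given: they have to be found in the camera images.
- rack: low wooden rack, fixed; five equal bays in one row along its y. 404 (y) x 88 (x) mm; origin: centre of its underside; x points away from the robot, y to its left. Bay centres at x = 0, y = +152, +76, 0, -76, -152 mm (leftmost first). Each bay is open above, 72 (y) x 74 (x) mm inside, floor 14 mm above the origin; rails and dividers reach 49 mm above the origin, end boards 60 mm.
- jam_mid (a point): glass jar of red jam with a gold lid, round, 57 mm across (lid 59 mm), 85 mm tall, upright. This point is its centre, half-way up (42.5 mm above its foot).
- caramel_mid (a point): squeeze bottle of dessert sauce, upright, dark brown flat cap (shut, fixed), orange-yellow label; oval, 42 mm along its own x, 55 mm along its own y, 141 mm tall. This point is its centre, half-way up (70.5 mm above its foot). It may be gripped over its 42 mm sides from 90 to 130 mm above its foot, where its section is nearly even.
- chocolate_mid (a point): squeeze bottle of dessert sauce, upright, dark brown flat cap (shut, fixed), dark brown label; oval, 42 mm along its own x, 55 mm along its own y, 141 mm tall. This point is its centre, half-way up (70.5 mm above its foot). It may be gripped over its 42 mm sides from 90 to 130 mm above its foot, where its section is nearly even.
- strawberry_mid (a point): squeeze bottle of dessert sauce, upright, dark brown flat cap (shut, fixed), red label; oval, 42 mm along its own x, 55 mm along its own y, 141 mm tall. This point is its centre, half-way up (70.5 mm above its foot). It may be gripped over its 42 mm sides from 90 to 130 mm above its foot, where its section is nearly even.
- shaker_mid (a point): sugar shaker of clear plastic with a grey perforated top, round, 44 mm across up to 74 mm above its foot, 34 mm at the top, 90 mm tall, upright. This point is its centre, half-way up (45 mm above its foot).
Not all that is in view belongs to the job. What is shaped like the part that bears shaker_mid but turquoise is not meant.

How it is judged:
At the end, for the whole second after the job is handed in: From left to right the bays hold jam jar, caramel, chocolate, strawberry, sugar shaker: each thing's centre within 25 mm of its bay's centre along and across the rack and within 8 mm of the height it has when standing on the bay's floor, tilted less than 0.12 rad, moving slower than 0.02 m/s (x of jam_mid in the frame of rack between -0.025 and 0.025 m and y of jam_mid in the frame of rack between 0.127 and 0.177 m and z of jam_mid in the frame of rack between 0.0485 and 0.0645 m and angle between each of jam_mid, caramel_mid, chocolate_mid, strawberry_mid, shaker_mid's own z axis and vertical below 0.12 rad and linear speed of each of jam, caramel, chocolate, strawberry, shaker below 0.02 m/s and x of caramel_mid in the frame of rack between -0.025 and 0.025 m and y of caramel_mid in the frame of rack between 0.051 and 0.101 m and z of caramel_mid in the frame of rack between 0.0765 and 0.0925 m and x of chocolate_mid in the frame of rack between -0.025 and 0.025 m and y of chocolate_mid in the frame of rack between -0.025 and 0.025 m and z of chocolate_mid in the frame of rack between 0.0765 and 0.0925 m and x of strawberry_mid in the frame of rack between -0.025 and 0.025 m and y of strawberry_mid in the frame of rack between -0.101 and -0.051 m and z of strawberry_mid in the frame of rack between 0.0765 and 0.0925 m and x of shaker_mid in the frame of rack between -0.025 and 0.025 m and y of shaker_mid in the frame of rack between -0.177 and -0.127 m and z of shaker_mid in the frame of rack between 0.051 and 0.067 m); the robot touches nothing.
It fails at once if one of the five things is dropped into the rack (over the rack, faster than 0.75 m/s within 30 mm of its standing height) ((linear speed of jam above 0.75 m/s and x of jam_mid in the frame of rack between -0.06 and 0.06 m and height (world z) of jam_mid below 0.0865 m) or (linear speed of caramel above 0.75 m/s and x of caramel_mid in the frame of rack between -0.06 and 0.06 m and height (world z) of caramel_mid below 0.1145 m) or (linear speed of chocolate above 0.75 m/s and x of chocolate_mid in the frame of rack between -0.06 and 0.06 m and height (world z) of chocolate_mid below 0.1145 m) or (linear speed of strawberry above 0.75 m/s and x of strawberry_mid in the frame of rack between -0.06 and 0.06 m and height (world z) of strawberry_mid below 0.1145 m) or (linear speed of shaker above 0.75 m/s and x of shaker_mid in the frame of rack between -0.06 and 0.06 m and height (world z) of shaker_mid below 0.089 m)).
It also fails if it takes over 99 s, if anything falls off the work surface, if the arm or the gripper's body presses on something with over 40 N, if the wrist force passes 120 N, or if a joint passes its speed limit or range.

## Working session

There is one attempt and no reset: what is moved stays moved. The work goes in short steps, Python scripts to look and compute and a tool call to move; the robot and the scene stay as the last step left them, time stands still between calls to the robot, and variables do not carry over. Pictures are saved under pics/ and viewed, about 12 in all and at most 16, crops included, and the job is handed in when it is done.

Besides the shell and the picture viewer there is one more tool, called after "Call:" by a JSON object that holds its "name" and its "arguments", one argument or row to a line. move_arm: Moves the arm, as the interface text tells. Its arguments: {"type":"object","properties":{"series":{"type":"array","items":{"type":"array","items":{"type":"number"}}},"newtons":{"type":"number"}},"required":["series"]}

```bash
mkdir -p pics; ls; cat > h.py <<'E'
import numpy as np,cv2
from rig import get_state,grab_frame,hand_in,tcp_to_grasp
from scipy.spatial.transform import Rotation as R
def save(n,fn):
    f=grab_frame(n); cv2.imwrite('pics/'+fn+'.png',f['frame'][:,:,::-1]); 
    np.savez('pics/'+fn+'.npz',K=f['intrinsics'],d=f['dist'],P=f['pose']); return f
def cal(fn):
    c=np.load('pics/'+fn+'.npz'); return c['K'],c['d'],c['P']
def ray(fn,u,v):
    K,d,P=cal(fn); p=cv2.undistortPoints(np.array([[[u,v]]],float),np.array(K,float),np.array(d,float))[0,0]
    return P[:3,3],P[:3,:3]@np.array([p[0],p[1],1])
def atz(fn,u,v,z):
    o,r=ray(fn,u,v); return (o+r*(z-o[2])/r[2]).round(4)
def proj(fn,X):
    K,d,P=cal(fn); Ti=np.linalg.inv(P)
    return cv2.projectPoints(np.array(X,float).reshape(-1,3),cv2.Rodrigues(Ti[:3,:3])[0],Ti[:3,3],np.array(K,float),np.array(d,float))[0][:,0].round(1)
def crop(fn,x0,y0,x1,y1,s,out):
    im=cv2.imread('pics/'+fn+'.png')[y0:y1,x0:x1]; cv2.imwrite('pics/'+out+'.png',cv2.resize(im,None,fx=s,fy=s,interpolation=cv2.INTER_CUBIC))
E
python3 - <<'E'
from h import *
s=get_state(); print({k:np.round(v,3) for k,v in s.items()}, tcp_to_grasp)
for n in('top','side'):
    f=save(n,n+'0'); print(n,f['pose'].round(3).tolist(),f['intrinsics'].round(0).tolist())
print(R.from_quat(s['eef_rot']).as_matrix().round(3))
E
```

```text
pics
{'t': np.float64(0.0), 'qpos': array([-1.319,  0.322, -0.07 ,  1.452,  0.023,  1.371, -0.057]), 'qd': array([-0.   ,  0.   , -0.   , -0.   , -0.   ,  0.001, -0.001]), 'tau': array([ 1.0000e-03, -4.9357e+01, -3.8200e-01, -3.1433e+01,  1.3000e-02,
        1.1000e-02,  0.0000e+00]), 'position': array([0.153, 0.631, 0.23 ]), 'eef_rot': array([ 0.786,  0.618, -0.001,  0.001]), 'force': array([-0.131, -0.653, -0.328]), 'wrist_torque': array([ 0.007, -0.07 ,  0.021]), 'grip_width': np.float64(0.086)} 0.0187
top [[0.009, -0.997, 0.075, 0.381], [-1.0, -0.011, -0.026, 0.163], [0.027, -0.075, -0.997, 0.905], [0.0, 0.0, 0.0, 1.0]] [[455.0, 0.0, 285.0], [0.0, 455.0, 213.0], [0.0, 0.0, 1.0]]
side [[0.961, -0.181, 0.21, 0.278], [-0.277, -0.632, 0.724, -0.451], [0.001, -0.754, -0.657, 0.65], [0.0, 0.0, 0.0, 1.0]] [[389.0, 0.0, 278.0], [0.0, 389.0, 213.0], [0.0, 0.0, 1.0]]
[[ 0.235  0.972 -0.   ]
 [ 0.972 -0.235 -0.002]
 [-0.002  0.    -1.   ]]
```

View pics/top0.png

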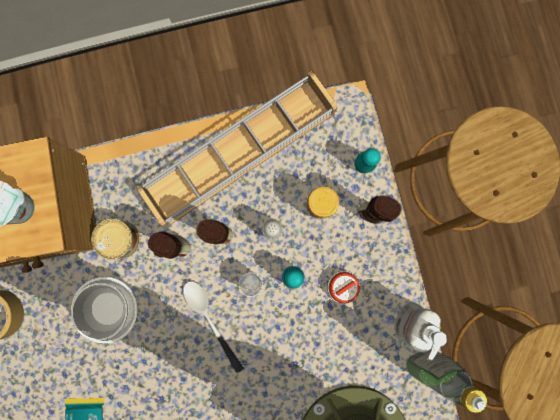

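View pics/side0.png

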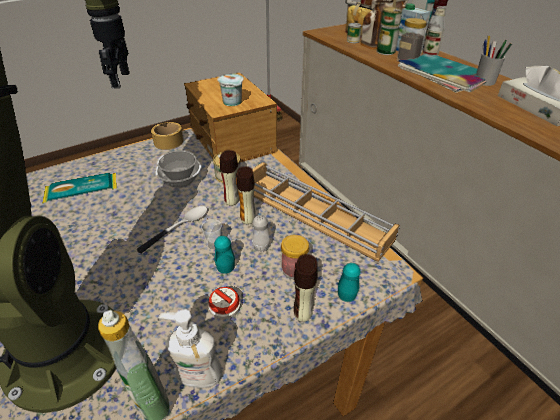

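```bash
python3 - <<'E'
from h import *
crop('side0',190,130,410,330,3.6,'side0c'); crop('top0',90,60,410,300,2.5,'top0c')
E
```

```text
(no output)
```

View pics/side0c.png

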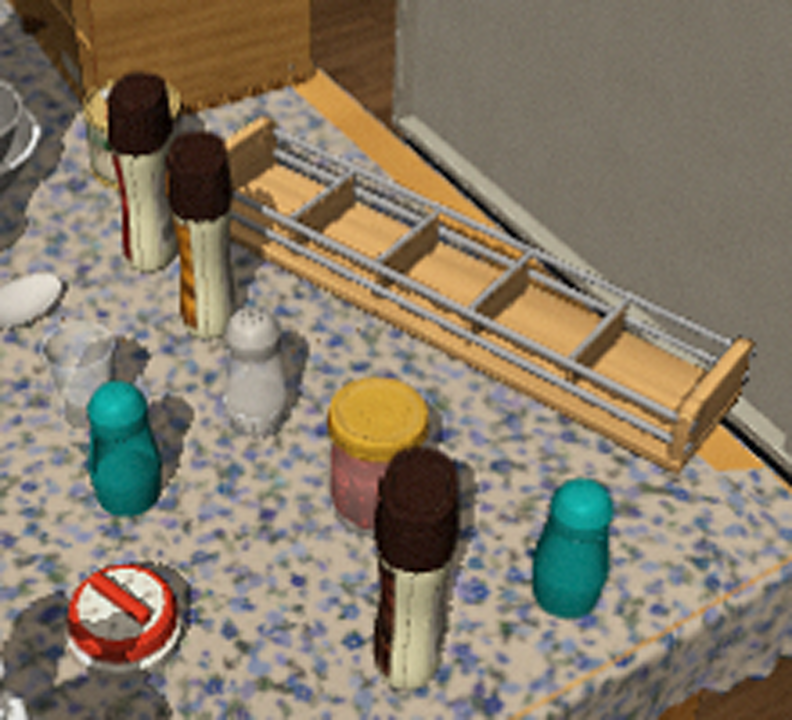

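View pics/top0c.png

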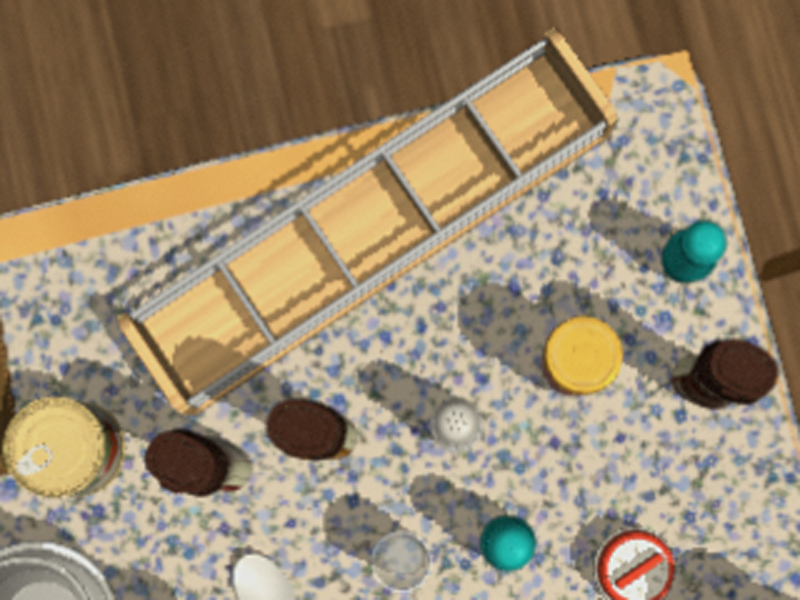

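```bash
python3 - <<'E'
from h import *
T=lambda u,v:(u/2.5+90-.3,v/2.5+60-.3)
S=lambda u,v:(u/3.6+190-.36,v/3.6+130-.36)
c=np.array([atz('top0',*T(*p),.06) for p in[(121,318),(184,412),(557,30),(616,122)]]);print(c)
print([np.linalg.norm(c[i]-c[j]) for i,j in((0,1),(2,3),(0,2),(1,3))],'centre',c.mean(0), 'ang', [np.degrees(np.arctan2(*( (c[i]-c[j])[[1,0]]))) for i,j in((0,2),(1,3))])
print('near rim side',atz('side0',*S(672,432),.06),atz('side0',*S(745,345),.06))
def tri(a,b):
    (o,r),(p,s)=ray('top0',*T(*a)),ray('side0',*S(*b)); r/=np.linalg.norm(r);s/=np.linalg.norm(s)
    A=np.c_[r,-s]; t=np.linalg.lstsq(A,p-o,rcond=None)[0]; x,y=o+t[0]*r,p+t[1]*s
    return ((x+y)/2).round(4),round(np.linalg.norm(x-y),4)
for n,a,b,z in[('straw',(184,458),(138,85),.141),('car',(306,427),(200,147),.141),('choc',(742,367),(421,470),.141),('jam',(584,353),(379,400),.085),('shaker',(457,420),(254,321),.09)]:
    print(n,tri(a,b),atz('top0',*T(*a),z),atz('side0',*S(*b),z), 'r',np.hypot(*atz('top0',*T(*a),z)[:2]))
E
```

```text
[[0.4903 0.415  0.06  ]
 [0.4206 0.3656 0.06  ]
 [0.7179 0.0894 0.06  ]
 [0.6459 0.044  0.06  ]]
[np.float64(0.08543096628272448), np.float64(0.08511850562598003), np.float64(0.39726202939621597), np.float64(0.3926660795128604)] centre [0.568675 0.2285   0.06    ] ang [np.float64(124.9542105664899), np.float64(125.01353704533327)]
near rim side [0.631  0.0304 0.06  ] [0.709 0.085 0.06 ]
straw (array([0.3844, 0.344 , 0.1477]), np.float64(0.003)) [0.3859 0.3453 0.141 ] [0.3843 0.3548 0.141 ] r 0.5178328881019436
car (array([0.4073, 0.2632, 0.1472]), np.float64(0.0002)) [0.4076 0.264  0.141 ] [0.4088 0.2721 0.141 ] r 0.4856271821057796
choc (array([ 0.4511, -0.0294,  0.1468]), np.float64(0.0003)) [ 0.4515 -0.0308  0.141 ] [ 0.4532 -0.0245  0.141 ] r 0.4525493232786897
jam (array([0.4646, 0.072 , 0.0927]), np.float64(0.0002)) [0.4655 0.0711 0.085 ] [0.467  0.0792 0.085 ] r 0.47089856657246265
shaker (array([0.4154, 0.1629, 0.0858]), np.float64(0.0008)) [0.4156 0.1628 0.09  ] [0.414  0.1584 0.09  ] r 0.4463487425769227
```

```bash
cat >> h.py <<'E'
def rel(x,y,z,head,cur=None,lab=''):
    """shift cm/twist from current (or given (x,y,z,head deg)) tool-down pose to the TCP target, head = heading of tool x in deg mod 180"""
    if cur is None:
        s=get_state(); M=R.from_quat(s['eef_rot']).as_matrix(); cur=(*s['position'],np.degrees(np.arctan2(M[1,0],M[0,0])))
    c,sn=np.cos(np.radians(cur[3])),np.sin(np.radians(cur[3])); d=np.array([x,y,z])-cur[:3]
    tw=(cur[3]-head+90)%180-90
    print(lab,'shift',[round(100*v,2) for v in(d[0]*c+d[1]*sn, d[0]*sn-d[1]*c,-d[2])],'twist',round(np.radians(tw),3),'cur',np.round(cur,3))
    return (x,y,z,cur[3]-tw)
E
python3 -c "
from h import *
rel(.416,.163,.28,35)"
```

```text
shift [np.float64(-39.31), np.float64(36.58), np.float64(-4.97)] twist 0.722 cur [ 0.153  0.631  0.23  76.38 ]
```

Call:
{"name": "move_arm", "arguments": {
  "series": [
    [-1, -1, 1, -5, 0],
    [-1, -4, 3.5, -5, 0],
    [-1, -7, 6, -5, 0],
    [-1, -10, 9, -5, 0],
    [-1, -13, 12, -5, 0]
  ],
  "newtons": 40
}}

```text
t: 0.52
position: [0.2387, 0.4767, 0.2812]
eef_rot: [0.786, 0.619, -0.0, 0.0]
force: [1.1, 0.3, -0.0]
grip_width: 0.0854
```

Call:
{"name": "move_arm", "arguments": {
  "series": [
    [-1, -3, 2.8, 0, 0],
    [-1, -6, 5.6, 0, 0],
    [-1, -9, 8.4, 0, 0],
    [-1, -12, 11.2, 0, 0],
    [-1, -14, 13, 0, 0]
  ]
}}

```text
t: 0.93
position: [0.3337, 0.3076, 0.2812]
eef_rot: [0.787, 0.617, -0.0, 0.0]
force: [0.3, -0.1, -0.4]
grip_width: 0.0851
```

Call:
{"name": "move_arm", "arguments": {
  "series": [
    [-1, -3, 2.8, 0, 0],
    [-1, -6, 5.6, 0, 0],
    [-1, -9, 8.4, 0, 0],
    [-1, -12.3, 11.6, 0, 0],
    [-1, -12.3, 11.6, 0, 0]
  ]
}}

```text
t: 1.35
position: [0.4189, 0.1569, 0.2815]
eef_rot: [0.79, 0.614, 0.0, 0.001]
force: [-0.1, -0.9, 0.3]
grip_width: 0.0856
```

```bash
python3 -c "
from h import *
print(get_state()['qpos'].round(2))
f=save('wrist','w1');print(f['pose'].round(3).tolist(),f['intrinsics'].round(0).tolist())
print(proj('w1',[[.4156,.1628,.09],[.4655,.0711,.085],[.4515,-.0308,.141],[.4076,.264,.141],[.3859,.3453,.141]]))
rel(.416,.163,.28,35)"
```

```text
[-0.85 -0.16  0.39  1.86  0.06  1.44  0.84]
[[0.248, 0.917, 0.312, 0.338], [0.969, -0.234, -0.082, 0.178], [-0.002, 0.322, -0.947, 0.426], [0.0, 0.0, 0.0, 1.0]] [[297.0, 0.0, 280.0], [0.0, 297.0, 209.0], [0.0, 0.0, 1.0]]
[[283.9 180.4]
 [222.5 235. ]
 [119.8 265.6]
 [384.9 159.1]
 [470.  114.2]]
 shift [np.float64(0.27), np.float64(-0.23), np.float64(0.14)] twist 0.713 cur [ 0.418  0.16   0.281 75.84 ]
```

View pics/w1.png

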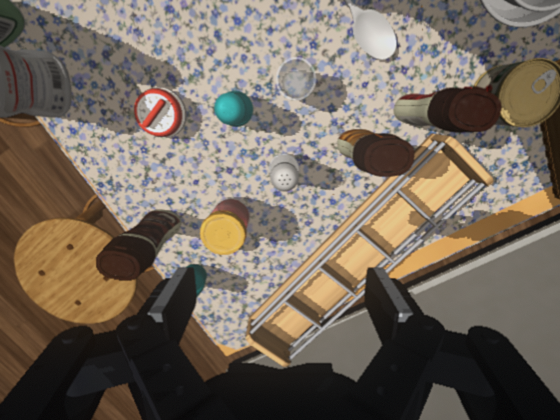

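```bash
python3 -c "
from h import *
crop('w1',230,80,530,370,2.05,'w1c')"
```

```text
(no output)
```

View pics/w1c.png

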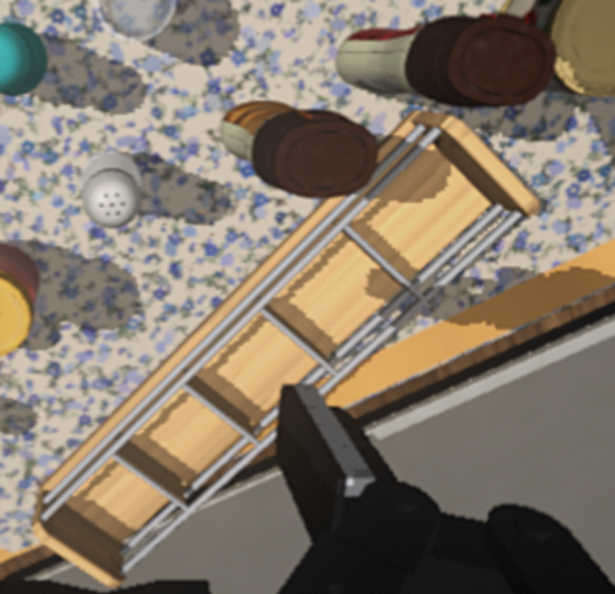

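```bash
cat > fit.py <<'E'
from h import *
from scipy.optimize import least_squares
ys=[.114,.038,-.038,-.114]
T=np.array([[(273,342),(219,265)],[(355,287),(303,211)],[(438,230),(385,155)],[(518,178),(468,100)]])/2.5+[89.7,59.7]
W=np.array([[(344,225),(415,287)],[(265,308),(333,372)],[(187,382),(258,437)],[(115,453),(187,510)]])/2.05+[229.75,79.75]
L=np.array([[(-.037,y,.049),(.037,y,.049)] for y in ys]).reshape(-1,3)
def pts(p):
    c,s=np.cos(p[2]),np.sin(p[2]); return np.c_[p[0]+c*L[:,0]-s*L[:,1],p[1]+s*L[:,0]+c*L[:,1],L[:,2]]
for nm,o in(('top',[('top0',T)]),('w',[('w1',W)]),('both',[('top0',T),('w1',W)])):
    f=lambda p:np.concatenate([(proj(n,pts(p))-q.reshape(-1,2)).ravel() for n,q in o])
    r=least_squares(f,[.569,.228,.61],diff_step=1e-3); print(nm,r.x.round(4),np.degrees(r.x[2]).round(2),'rms px',np.sqrt((r.fun**2).mean()).round(2))
p=r.x;c,s=np.cos(p[2]),np.sin(p[2])
for n,y in zip(('jam','car','cho','str','sha'),(.152,.076,0,-.076,-.152)): print(n,np.round([p[0]-s*y,p[1]+c*y],4))
E
python3 fit.py; python3 - <<'E'
from h import *
im=cv2.imread('pics/top0.png').astype(int)
m=((im.sum(2)<150)&(im[:,:,2]>=im[:,:,0])).astype(np.uint8)
for n,u,v in(('straw',164,245),('car',212,231),('choc',386,207)):
    w=np.zeros_like(m); w[v-17:v+18,u-22:u+22]=m[v-17:v+18,u-22:u+22]
    w=cv2.morphologyEx(w,cv2.MORPH_OPEN,np.ones((3,3)))
    k,l,st,_=cv2.connectedComponentsWithStats(w); b=1+st[1:,4].argmax()
    ct=max(cv2.findContours((l==b).astype(np.uint8),0,1)[0],key=len)
    e=cv2.fitEllipse(ct); print(n,e,atz('top0',*e[0],.141), st[b])
    a=np.radians(e[2]); # minor axis direction? axis of first size
    q=atz('top0',e[0][0]+10*np.cos(a),e[0][1]+10*np.sin(a),.141)-atz('top0',*e[0],.141)
    print(' first-axis heading',np.degrees(np.arctan2(q[1],q[0])))
for n,p,z in(('shaker',(111,200),.09),('car',(322,162),.141),('straw',(500,60),.141)):
    print(n,atz('w1',p[0]/2.05+229.75,p[1]/2.05+79.75,z))
print('jam',atz('w1',222,235,.085),'choc',atz('w1',120,265,.141))
E
```

```text
top [0.569  0.2308 0.6079] 34.83 rms px 0.58
w [0.5684 0.2317 0.6287] 36.02 rms px 1.45
both [0.5687 0.2315 0.6157] 35.27 rms px 1.17
jam [0.4809 0.3555]
car [0.5248 0.2935]
cho [0.5687 0.2315]
str [0.6126 0.1694]
sha [0.6564 0.1074]
straw ((165.23825073242188, 244.47671508789062), (23.356651306152344, 32.178409576416016), 108.40934753417969) [0.3834 0.342  0.141 ] [149 232  33  26 601]
 first-axis heading 162.8719525264035
car ((213.11447143554688, 231.4355926513672), (21.134014129638672, 29.877859115600586), 103.96878814697266) [0.4061 0.2623 0.141 ] [198 220  30  24 506]
 first-axis heading 167.21092772367365
choc ((379.73150634765625, 210.147705078125), (24.302711486816406, 33.0012321472168), 86.36312103271484) [ 0.4451 -0.0191  0.141 ] [364 197  36  26 632]
 first-axis heading -176.63353933657018
shaker [0.4121 0.1636 0.09  ]
car [0.4077 0.2659 0.141 ]
straw [0.3821 0.3488 0.141 ]
jam [0.4654 0.0705 0.085 ] choc [ 0.4509 -0.0303  0.141 ]
```

```bash
python3 -c "
from h import *
rel(.414,.163,.12,35.3)"
```

```text
shift [np.float64(0.22), np.float64(-0.43), np.float64(16.14)] twist 0.708 cur [ 0.418  0.16   0.281 75.84 ]
```

Call:
{"name": "move_arm", "arguments": {
  "series": [
    [-1, 0.2, -0.4, 3, 0.12],
    [-1, 0.2, -0.4, 6, 0.24],
    [-1, 0.2, -0.4, 9, 0.36],
    [-1, 0.2, -0.4, 12, 0.48],
    [-1, 0.2, -0.4, 15, 0.6]
  ]
}}

```text
t: 1.82
position: [0.4111, 0.1688, 0.1298]
eef_rot: [0.934, 0.356, -0.0, -0.0]
force: [0.5, 0.9, 0.5]
grip_width: 0.0855
```

Call:
{"name": "move_arm", "arguments": {
  "series": [
    [-1, 0, 0, 1, 0.108],
    [-1, 0, 0, 1, 0.108],
    [-1, 0, 0, 1, 0.108]
  ]
}}

```text
t: 2.07
position: [0.4113, 0.1683, 0.121]
eef_rot: [0.951, 0.309, -0.001, 0.0]
force: [0.5, 0.8, 0.6]
grip_width: 0.0852
```

```bash
python3 -c "
from h import *
print(get_state()['qpos'].round(2))
f=save('wrist','w2')
print(proj('w2',[[.414,.163,.09],[.4655,.0711,.085],[.451,-.0308,.141]]))
rel(.414,.163,.035,35.3)"
```

```text
[-0.81 -0.04  0.35  2.08  0.02  1.09  0.17]
[[278.2 252.7]
 [262.8 369.4]
 [156.9 518.3]]
 shift [np.float64(-0.19), np.float64(0.56), np.float64(8.7)] twist 0.013 cur [ 0.412  0.169  0.122 36.038]
```

View pics/w2.png

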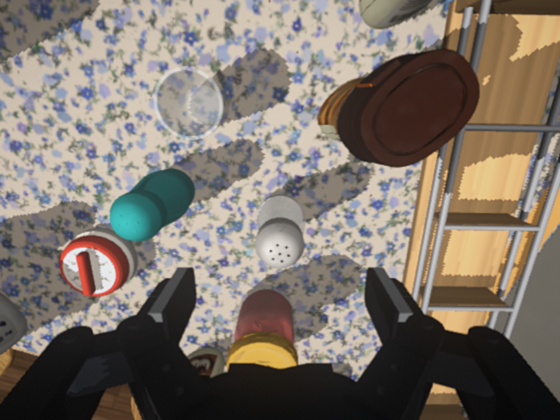

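Call:
{"name": "move_arm", "arguments": {
  "series": [
    [-1, -0.2, 0.5, 2, 0],
    [-1, -0.2, 0.5, 5, 0],
    [-1, -0.2, 0.5, 8, 0],
    [-1, -0.2, 0.5, 8.7, 0],
    [-1, -0.2, 0.5, 8.7, 0]
  ]
}}

```text
t: 2.53
position: [0.4125, 0.1624, 0.0337]
eef_rot: [0.951, 0.308, -0.001, 0.0]
force: [-0.2, -0.0, -1.1]
grip_width: 0.0856
```

Call:
{"name": "move_arm", "arguments": {
  "series": [
    [0.2, 0, 0, 0, 0],
    [1, 0, 0, 0, 0],
    [1, 0, 0, 0, 0],
    [1, 0, 0, 0, 0],
    [1, 0, 0, 0, 0]
  ],
  "newtons": 35
}}

```text
t: 2.95
position: [0.4146, 0.1633, 0.0362]
eef_rot: [0.952, 0.308, 0.001, -0.001]
force: [-1.5, -0.2, 8.1]
grip_width: 0.0383
```

Call:
{"name": "move_arm", "arguments": {
  "series": [
    [1, 0, 0, 0, 0],
    [1, 0, 0, 0, 0],
    [1, 0, 0, -1, 0],
    [1, 0, 0, -3, 0],
    [1, 0, 0, -6, 0]
  ]
}}

```text
t: 3.37
position: [0.4114, 0.1614, 0.0937]
eef_rot: [0.952, 0.307, -0.002, 0.001]
force: [0.1, 1.1, -0.9]
grip_width: 0.0378
```

```bash
python3 -c "
from h import *
rel(.6564,.1074,.17,35.3)"
```

```text
shift [np.float64(16.71), np.float64(18.71), np.float64(-7.63)] twist 0.009 cur [ 0.411  0.161  0.094 35.805]
```

Call:
{"name": "move_arm", "arguments": {
  "series": [
    [1, 0, 0, -4, 0],
    [1, 2, 2, -7.6, 0],
    [1, 4.5, 5, -7.6, 0],
    [1, 7, 8, -7.6, 0],
    [1, 9.5, 11, -7.6, 0]
  ]
}}

```text
t: 3.78
position: [0.5568, 0.129, 0.1727]
eef_rot: [0.951, 0.308, 0.002, -0.0]
force: [0.5, 0.4, -1.3]
grip_width: 0.0377
```

Call:
{"name": "move_arm", "arguments": {
  "series": [
    [1, 2.5, 2.8, 0, 0],
    [1, 5, 5.6, 0, 0],
    [1, 7.2, 7.7, 0, 0],
    [1, 7.2, 7.7, 0, 0],
    [1, 7.2, 7.7, 0, 0]
  ]
}}

```text
t: 4.2
position: [0.6587, 0.1076, 0.1696]
eef_rot: [0.952, 0.307, -0.001, 0.001]
force: [-0.2, 0.7, 0.3]
grip_width: 0.0375
```

```bash
python3 -c "
from h import *
s=get_state(); print(s['qpos'].round(2), s['grip_width'])
f=save('side','s3')
print(proj('s3',[[.6564,.1074,.014],[.6564,.1074,.134],s['position']]))
rel(.6564,.1074,.17,35.3)
crop('s3',300,80,500,280,3,'s3c')"
```

```text
[-0.58  0.42  0.5   1.5  -0.2   1.28  0.57] 0.03749777799847651
[[367.8 237.9]
 [376.4 197.7]
 [380.2 184.1]]
 shift [np.float64(-0.16), np.float64(0.0), np.float64(-0.0)] twist 0.008 cur [ 0.658  0.108  0.17  35.785]
```

View pics/s3c.png

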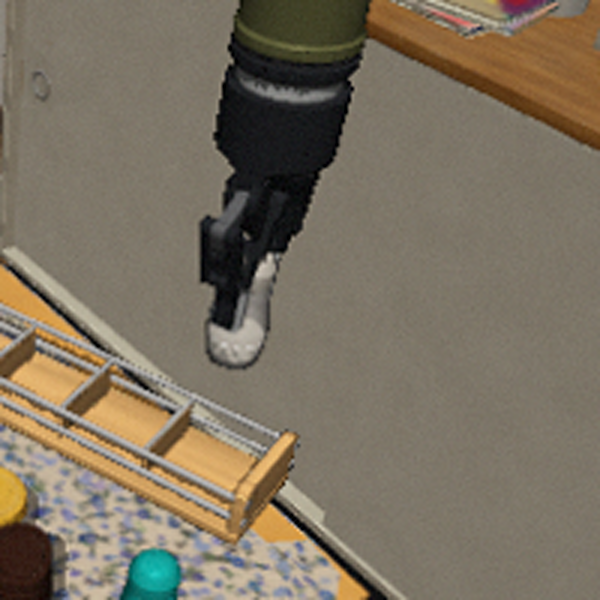

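Call:
{"name": "move_arm", "arguments": {
  "series": [
    [1, -0.2, 0, 2.5, 0],
    [1, -0.2, 0, 5.5, 0],
    [1, -0.2, 0, 8.5, 0],
    [1, -0.2, 0, 10.5, 0],
    [1, -0.2, 0, 11, 0]
  ]
}}

```text
t: 4.67
position: [0.6522, 0.1084, 0.0569]
eef_rot: [0.951, 0.308, -0.003, -0.001]
force: [-0.5, 0.8, -2.1]
grip_width: 0.0375
```

Call:
{"name": "move_arm", "arguments": {
  "series": [
    [1, 0, 0, 0, 0],
    [1, 0, 0, 0.3, 0],
    [1, 0, 0, 0.6, 0],
    [1, 0, 0, 0.8, 0],
    [1, 0, 0, 0.8, 0]
  ]
}}

```text
t: 5.08
position: [0.657, 0.1076, 0.0532]
eef_rot: [0.952, 0.307, 0.001, -0.0]
force: [0.7, 0.1, -2.4]
grip_width: 0.0379
```

Call:
{"name": "move_arm", "arguments": {
  "series": [
    [1, 0, 0, 0.15, 0],
    [1, 0, 0, 0.3, 0],
    [1, 0, 0, 0.3, 0]
  ]
}}

```text
t: 5.33
position: [0.6571, 0.1074, 0.0503]
eef_rot: [0.952, 0.307, 0.001, -0.0]
force: [-1.7, 0.3, 4.1]
grip_width: 0.0372
```

Call:
{"name": "move_arm", "arguments": {
  "series": [
    [0, 0, 0, 0, 0],
    [-0.3, 0, 0, 0, 0],
    [-0.3, 0, 0, 0, 0],
    [-0.3, 0, 0, -0.5, 0],
    [-0.3, 0, 0, -2, 0]
  ]
}}

```text
t: 5.75
position: [0.6548, 0.1073, 0.0673]
eef_rot: [0.952, 0.307, -0.002, -0.0]
force: [-0.8, -0.5, -0.2]
grip_width: 0.0551
```

Call:
{"name": "move_arm", "arguments": {
  "series": [
    [-0.3, 0, 0, -3, 0],
    [-0.5, 0, 0, -7, 0],
    [-1, 0, 0, -11, 0],
    [-1, 0, -4, -11, 0],
    [-1, 0, -6, -11, 0]
  ]
}}

```text
t: 6.17
position: [0.6226, 0.158, 0.1835]
eef_rot: [0.952, 0.307, 0.003, -0.001]
force: [0.7, 2.0, -1.3]
grip_width: 0.0856
```

```bash
python3 -c "
from h import *
s=get_state(); print(s['qpos'].round(2), s['grip_width'])
f=save('wrist','w4')
print(proj('w4',[[.6564,.1074,.104],[.4655,.071,.085]]))
c=rel(.4655,.071,.17,35.3)"
```

```text
[-0.67  0.35  0.48  1.56 -0.17  1.27  0.46] 0.0855535019918811
[[276.8 283.9]
 [ 67.3 187.6]]
 shift [np.float64(-17.85), np.float64(-1.59), np.float64(1.14)] twist 0.015 cur [ 0.619  0.164  0.181 36.169]
```

View pics/w4.png

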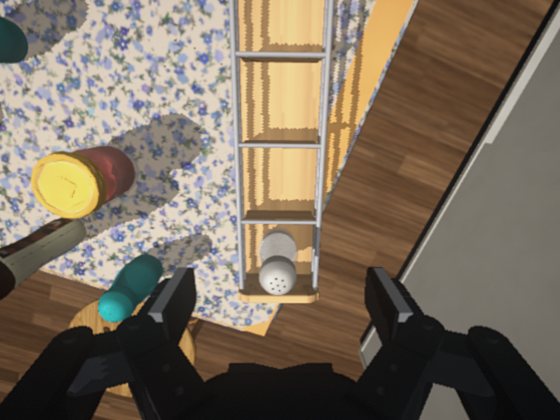

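Call:
{"name": "move_arm", "arguments": {
  "series": [
    [-1, -4, -0.4, 0, 0.01],
    [-1, -8, -0.8, 0, 0.01],
    [-1, -12, -1.2, 0, 0.01],
    [-1, -16, -1.6, 0, 0.01],
    [-1, -17.9, -1.6, 1, 0.01]
  ]
}}

```text
t: 6.63
position: [0.4644, 0.0621, 0.1703]
eef_rot: [0.953, 0.302, 0.0, -0.001]
force: [1.3, -1.4, -0.9]
grip_width: 0.0854
```

Call:
{"name": "move_arm", "arguments": {
  "series": [
    [-1, 0, 0, 0, 0],
    [-1, 0, 0, 0, 0]
  ]
}}

```text
t: 6.8
position: [0.4665, 0.0639, 0.1696]
eef_rot: [0.953, 0.302, 0.0, -0.001]
force: [0.1, 0.1, -0.6]
grip_width: 0.0853
```

```bash
python3 -c "
from h import *
c=rel(.4655,.071,.041,35.3)
f=save('wrist','w5')
hsv=cv2.cvtColor(f['frame'],cv2.COLOR_RGB2HSV); m=cv2.inRange(hsv,(18,150,120),(32,255,255)); 
k,l,st,ce=cv2.connectedComponentsWithStats(m); b=1+st[1:,4].argmax(); print(st[b],ce[b]); print(atz('w5',*ce[b],.085),proj('w5',[.4655,.071,.085]))"
```

```text
shift [np.float64(0.33), np.float64(-0.64), np.float64(12.86)] twist -0.002 cur [ 0.466  0.064  0.17  35.178]
[ 258  185   50   47 1821] [282.75672707 208.28061505]
[0.4644 0.0711 0.085 ] [[283.7 209.1]]
```

Call:
{"name": "move_arm", "arguments": {
  "series": [
    [-1, 0.3, -0.6, 3, 0],
    [-1, 0.3, -0.6, 6.5, 0],
    [-1, 0.3, -0.6, 10, 0],
    [-1, 0.3, -0.6, 12.5, 0],
    [-1, 0.3, -0.6, 12.8, 0]
  ]
}}

```text
t: 7.27
position: [0.4636, 0.0706, 0.0372]
eef_rot: [0.953, 0.303, -0.004, 0.001]
force: [-0.8, 0.3, -0.6]
grip_width: 0.0851
```

Call:
{"name": "move_arm", "arguments": {
  "series": [
    [0.2, 0, 0, 0, 0],
    [1, 0, 0, 0, 0],
    [1, 0, 0, 0, 0],
    [1, 0, 0, 0, 0],
    [1, 0, 0, 0, 0]
  ],
  "newtons": 45
}}

```text
t: 7.68
position: [0.4676, 0.0713, 0.0432]
eef_rot: [0.953, 0.303, 0.002, -0.0]
force: [-1.2, -1.7, 7.0]
grip_width: 0.0563
```

Call:
{"name": "move_arm", "arguments": {
  "series": [
    [1, 0, 0, 0, 0],
    [1, 0, 0, -1, 0],
    [1, 0, 0, -4, 0],
    [1, 0, 0, -8, 0],
    [1, 0, 0, -12, 0]
  ]
}}

```text
t: 8.1
position: [0.4646, 0.0705, 0.1624]
eef_rot: [0.953, 0.302, -0.001, 0.0]
force: [1.9, 1.0, -3.8]
grip_width: 0.056
```

```bash
python3 -c "
from h import *
print(get_state()['qpos'].round(2))
c=rel(.4809,.3555,.20,35.3)"
```

```text
[-0.73 -0.03  0.52  1.99  0.02  1.18  0.4 ]
 shift [np.float64(17.76), np.float64(-22.35), np.float64(-3.76)] twist -0.002 cur [ 0.465  0.07   0.162 35.21 ]
```

Call:
{"name": "move_arm", "arguments": {
  "series": [
    [1, 0, 0, -4, 0],
    [1, 2, -2.5, -5, 0],
    [1, 4.5, -5.6, -5, 0],
    [1, 7, -8.8, -5, 0],
    [1, 9.5, -12, -5, 0]
  ]
}}

```text
t: 8.52
position: [0.4741, 0.2254, 0.2126]
eef_rot: [0.953, 0.302, 0.001, -0.001]
force: [0.9, 0.2, -2.9]
grip_width: 0.0564
```

Call:
{"name": "move_arm", "arguments": {
  "series": [
    [1, 2.5, -3.1, 0, 0],
    [1, 5, -6.2, 0, 0],
    [1, 7.5, -9.3, 0, 0],
    [1, 8.2, -10.3, 0, 0],
    [1, 8.2, -10.3, 0, 0]
  ]
}}

```text
t: 8.93
position: [0.4793, 0.361, 0.2108]
eef_rot: [0.952, 0.306, -0.0, -0.001]
force: [-0.4, 0.2, -3.9]
grip_width: 0.0559
```

Call:
{"name": "move_arm", "arguments": {
  "series": [
    [1, 0, 0, 0, 0],
    [1, 0, 0, 0, 0]
  ]
}}

```text
t: 9.1
position: [0.482, 0.354, 0.2114]
eef_rot: [0.953, 0.302, -0.0, 0.001]
force: [-1.7, -1.2, -4.0]
grip_width: 0.0564
```

```bash
python3 -c "
from h import *
s=get_state();print(s['qpos'].round(2),s['grip_width'])
f=save('wrist','w6');f=save('top','t6')
print('bays w6',proj('w6',[[.4809,.3555,.014],[.5687,.2315,.014]]))
c=rel(.4809,.3555,.055,35.3)"
```

```text
[-0.95  0.22  0.32  1.63 -0.07  1.3  -0.01] 0.05636890033064421
bays w6 [[280.  181.9]
 [280.4 292.3]]
 shift [np.float64(-0.01), np.float64(-0.24), np.float64(15.67)] twist -0.003 cur [ 0.482  0.354  0.212 35.102]
```

View pics/w6.png

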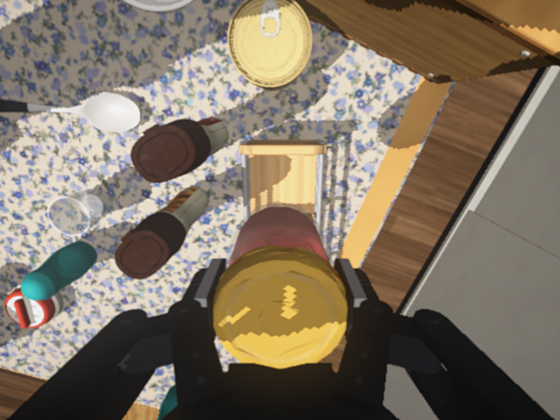

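Call:
{"name": "move_arm", "arguments": {
  "series": [
    [1, 0.1, -0.2, 3, 0],
    [1, 0.1, -0.2, 6.5, 0],
    [1, 0.1, -0.2, 10, 0],
    [1, 0.1, -0.2, 13, 0],
    [1, 0.1, -0.2, 14.5, 0]
  ]
}}

```text
t: 9.62
position: [0.4797, 0.3545, 0.0625]
eef_rot: [0.953, 0.302, -0.003, 0.001]
force: [-1.0, -0.9, -3.6]
grip_width: 0.0561
```

Call:
{"name": "move_arm", "arguments": {
  "series": [
    [1, 0, 0, 0, 0],
    [1, 0, 0, 0.3, 0],
    [1, 0, 0, 0.6, 0],
    [1, 0, 0, 0.8, 0],
    [1, 0, 0, 0.8, 0]
  ]
}}

```text
t: 10.03
position: [0.4823, 0.3578, 0.0596]
eef_rot: [0.953, 0.303, 0.001, -0.0]
force: [-0.1, 0.2, -4.4]
grip_width: 0.056
```

Call:
{"name": "move_arm", "arguments": {
  "series": [
    [1, 0, 0, 0.2, 0],
    [1, 0, 0, 0.4, 0],
    [1, 0, 0, 0.4, 0],
    [1, 0, 0, 0.4, 0]
  ]
}}

```text
t: 10.37
position: [0.4823, 0.3581, 0.0572]
eef_rot: [0.953, 0.303, 0.001, -0.001]
force: [-4.3, -2.4, 8.4]
grip_width: 0.0565
```

Contact made; release and retreat, then head for the strawberry.

Call:
{"name": "move_arm", "arguments": {
  "series": [
    [0, 0, 0, 0, 0],
    [-0.6, 0, 0, 0, 0],
    [-0.6, 0, 0, 0, 0],
    [-0.6, 0, 0, -0.5, 0],
    [-0.6, 0, 0, -2, 0]
  ]
}}

```text
t: 10.78
position: [0.4803, 0.3565, 0.0728]
eef_rot: [0.953, 0.303, -0.002, 0.001]
force: [-0.2, -0.8, 0.4]
grip_width: 0.0687
```

Call:
{"name": "move_arm", "arguments": {
  "series": [
    [-0.8, 0, 0, -3, 0],
    [-1, 0, 0, -7, 0],
    [-1, 0, 0, -11, 0],
    [-1, 0, 0, -15, 0],
    [-1, 0, 0, -17, 0]
  ]
}}

```text
t: 11.2
position: [0.4833, 0.3585, 0.2507]
eef_rot: [0.953, 0.303, 0.004, -0.002]
force: [1.4, 1.4, 0.5]
grip_width: 0.0856
```

```bash
python3 -c "
from h import *
s=get_state();print(s['qpos'].round(2),s['grip_width'])
f=save('wrist','w7')
print(proj('w7',[[.4809,.3555,.099],[.384,.345,.141],[.4075,.265,.141]]))
c=rel(.384,.345,.25,-17)"
```

```text
[-0.95  0.2   0.32  1.57 -0.07  1.37 -0.02] 0.08561413314803525
[[275.1 195.2]
 [174.2 155.5]
 [155.  240.4]]
 shift [np.float64(-9.04), np.float64(-4.62), np.float64(0.35)] twist 0.911 cur [ 0.484  0.359  0.254 35.225]
```

View pics/w7.png

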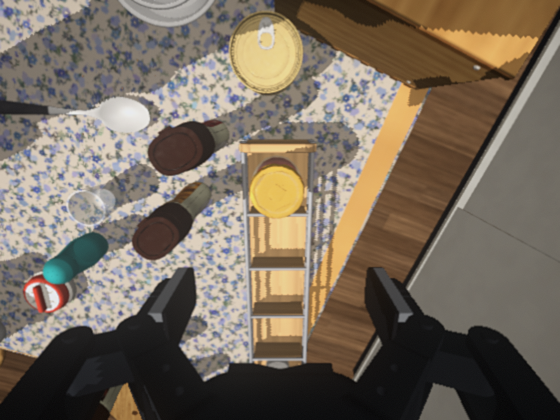

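Call:
{"name": "move_arm", "arguments": {
  "series": [
    [-1, -2.5, -1.3, 0, 0.12],
    [-1, -5, -2.6, 0, 0.24],
    [-1, -7.5, -3.9, 0, 0.36],
    [-1, -9, -4.6, 0, 0.48],
    [-1, -9, -4.6, 0, 0.6]
  ]
}}

```text
t: 11.67
position: [0.3779, 0.3435, 0.2446]
eef_rot: [1.0, 0.006, -0.001, -0.001]
force: [1.1, 0.7, -0.9]
grip_width: 0.0854
```

Call:
{"name": "move_arm", "arguments": {
  "series": [
    [-1, 0, 0, 0, 0.12],
    [-1, 0, 0, 1, 0.24],
    [-1, 0, 0, 2, 0.31],
    [-1, 0, 0, 2, 0.31],
    [-1, 0, 0, 2, 0.31]
  ]
}}

```text
t: 12.08
position: [0.3812, 0.3428, 0.2241]
eef_rot: [0.989, -0.146, -0.0, 0.0]
force: [0.2, 0.0, -1.1]
grip_width: 0.0856
```

```bash
python3 -c "
from h import *
s=get_state();print(s['qpos'].round(2),s['grip_width'])
f=save('wrist','w8')
print(proj('w8',[[.384,.345,.141],[.4075,.265,.141]]))
c=rel(.384,.345,.087,-17)"
```

```text
[-1.07  0.03  0.29  1.81 -0.01  1.31 -1.07] 0.08555340687894009
[[283.2 213.3]
 [334.3 287.2]]
 shift [np.float64(0.18), np.float64(-0.25), np.float64(13.76)] twist 0.004 cur [  0.382   0.343   0.225 -16.789]
```

View pics/w8.png

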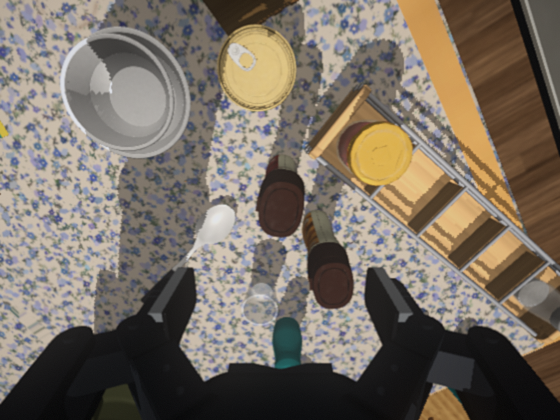

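Call:
{"name": "move_arm", "arguments": {
  "series": [
    [-1, 0.1, -0.2, 3, 0],
    [-1, 0.1, -0.2, 6.5, 0],
    [-1, 0.1, -0.2, 10, 0],
    [-1, 0.1, -0.2, 13, 0],
    [-1, 0.1, -0.2, 13.8, 0]
  ]
}}

```text
t: 12.55
position: [0.3809, 0.3425, 0.0824]
eef_rot: [0.989, -0.146, -0.002, 0.003]
force: [-0.8, -0.4, -0.5]
grip_width: 0.0851
```

Call:
{"name": "move_arm", "arguments": {
  "series": [
    [0.2, 0, 0, 0, 0],
    [1, 0, 0, 0, 0],
    [1, 0, 0, 0, 0],
    [1, 0, 0, 0, 0],
    [1, 0, 0, 0, 0]
  ],
  "newtons": 45
}}

```text
t: 12.97
position: [0.3845, 0.3462, 0.0891]
eef_rot: [0.989, -0.147, 0.001, -0.002]
force: [-0.1, -0.0, 6.4]
grip_width: 0.04
```

Call:
{"name": "move_arm", "arguments": {
  "series": [
    [1, 0, 0, 0, 0],
    [1, 0, 0, -1, 0],
    [1, 0, 0, -4, 0],
    [1, 0, 0, -8, 0],
    [1, 0, 0, -12, 0]
  ]
}}

```text
t: 13.38
position: [0.3822, 0.3436, 0.2076]
eef_rot: [0.989, -0.147, -0.001, 0.001]
force: [0.3, 0.7, -2.0]
grip_width: 0.0401
```

Call:
{"name": "move_arm", "arguments": {
  "series": [
    [1, 0, 0, -4, -0.12],
    [1, 0, 0, -6.5, -0.24],
    [1, 0, 0, -6.5, -0.36],
    [1, 0, 0, -6.5, -0.48],
    [1, 0, 0, -6.5, -0.6]
  ]
}}

```text
t: 13.8
position: [0.383, 0.3446, 0.2729]
eef_rot: [0.988, 0.155, 0.001, -0.001]
force: [-0.0, -0.1, -2.5]
grip_width: 0.04
```

Call:
{"name": "move_arm", "arguments": {
  "series": [
    [1, 0, 0, 0, -0.12],
    [1, 0, 0, 0, -0.24],
    [1, 0, 0, 0, -0.31],
    [1, 0, 0, 0, -0.31],
    [1, 0, 0, 0, -0.31]
  ]
}}

```text
t: 14.22
position: [0.3829, 0.3445, 0.2719]
eef_rot: [0.953, 0.302, 0.0, -0.0]
force: [-0.1, 0.4, -3.4]
grip_width: 0.0402
```

```bash
python3 -c "
from h import *
s=get_state();print(s['qpos'].round(2),s['grip_width'])
f=save('side','s9')
c=rel(.6126,.1694,.27,35.3)"
```

```text
[-1.07  0.01  0.29  1.73 -0.    1.4  -0.17] 0.04015769489549723
 shift [np.float64(8.72), np.float64(27.54), np.float64(0.17)] twist -0.003 cur [ 0.383  0.345  0.272 35.115]
```

Call:
{"name": "move_arm", "arguments": {
  "series": [
    [1, 1, 3.2, 0, 0],
    [1, 2.2, 7, 0, 0],
    [1, 3.4, 10.8, 0, 0],
    [1, 4.6, 14.6, 0, 0],
    [1, 5.8, 18.4, 0, 0]
  ]
}}

```text
t: 14.68
position: [0.5377, 0.2267, 0.2718]
eef_rot: [0.953, 0.302, 0.0, -0.0]
force: [1.4, -0.3, -2.3]
grip_width: 0.0399
```

Call:
{"name": "move_arm", "arguments": {
  "series": [
    [1, 1.2, 3.8, 0, 0],
    [1, 2.3, 7.2, 0, 0],
    [1, 2.9, 9.1, 0, 0],
    [1, 2.9, 9.1, 0, 0],
    [1, 2.9, 9.1, 0, 0]
  ]
}}

```text
t: 15.1
position: [0.6132, 0.1688, 0.2709]
eef_rot: [0.954, 0.301, -0.001, 0.0]
force: [-0.8, 0.4, -3.0]
grip_width: 0.0399
```

```bash
python3 -c "
from h import *
s=get_state();print(s['qpos'].round(2),s['grip_width'])
c=rel(.6126,.1694,.11,35.3)
f=save('side','s9'); crop('s9',280,30,460,230,3,'s9c')"
```

```text
[-0.72  0.3   0.52  1.45 -0.15  1.44  0.41] 0.03994163863646914
 shift [np.float64(-0.02), np.float64(-0.09), np.float64(16.09)] twist -0.005 cur [ 0.613  0.169  0.271 34.99 ]
```

View pics/s9c.png

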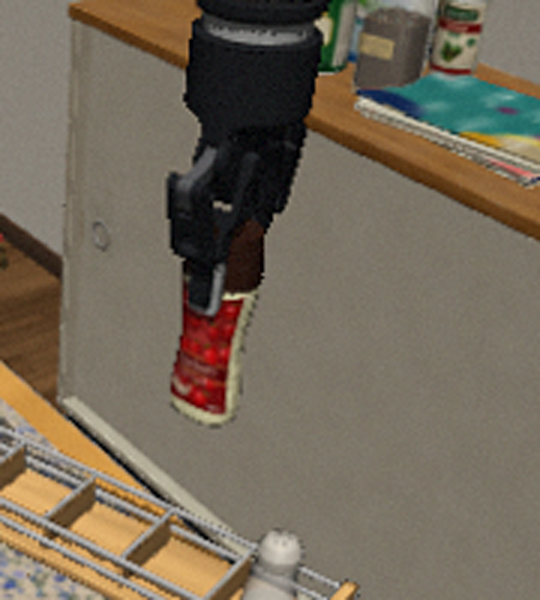

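Call:
{"name": "move_arm", "arguments": {
  "series": [
    [1, 0, 0, 3, 0],
    [1, 0, 0, 6.5, 0],
    [1, 0, 0, 10, 0],
    [1, 0, 0, 13.5, 0],
    [1, 0, 0, 16, 0]
  ]
}}

```text
t: 15.57
position: [0.6098, 0.1726, 0.1083]
eef_rot: [0.953, 0.304, -0.002, -0.001]
force: [-1.4, 0.2, -2.5]
grip_width: 0.0401
```

Call:
{"name": "move_arm", "arguments": {
  "series": [
    [1, 0, 0, 0, 0],
    [1, 0, 0, 0.3, 0],
    [1, 0, 0, 0.6, 0],
    [1, 0, 0, 0.7, 0],
    [1, 0, 0, 0.7, 0]
  ]
}}

```text
t: 15.98
position: [0.6137, 0.1709, 0.1062]
eef_rot: [0.953, 0.303, 0.002, -0.0]
force: [-0.4, 0.1, -2.6]
grip_width: 0.0403
```

Call:
{"name": "move_arm", "arguments": {
  "series": [
    [1, 0, 0, 0.2, 0],
    [1, 0, 0, 0.4, 0],
    [1, 0, 0, 0.4, 0],
    [1, 0, 0, 0.4, 0]
  ]
}}

```text
t: 16.32
position: [0.6142, 0.1705, 0.1032]
eef_rot: [0.953, 0.303, 0.002, -0.0]
force: [-1.1, -1.1, 6.7]
grip_width: 0.0399
```

Call:
{"name": "move_arm", "arguments": {
  "series": [
    [0, 0, 0, 0, 0],
    [-0.6, 0, 0, 0, 0],
    [-0.6, 0, 0, 0, 0],
    [-0.6, 0, 0, -0.5, 0],
    [-0.6, 0, 0, -2, 0]
  ]
}}

```text
t: 16.73
position: [0.6111, 0.1699, 0.1184]
eef_rot: [0.953, 0.303, -0.002, 0.0]
force: [0.1, -0.5, 0.6]
grip_width: 0.0682
```

Call:
{"name": "move_arm", "arguments": {
  "series": [
    [-0.8, 0, 0, -3, 0],
    [-1, 0, 0, -7, 0],
    [-1, 0, 0, -11, 0],
    [-1, 0, 0, -14, 0],
    [-1, 0, 0, -14, 0]
  ]
}}

```text
t: 17.15
position: [0.6162, 0.1707, 0.2688]
eef_rot: [0.953, 0.303, 0.006, -0.0]
force: [1.2, -0.0, 1.2]
grip_width: 0.0856
```

```bash
python3 -c "
from h import *
s=get_state();print(s['qpos'].round(2),s['grip_width'])
c=rel(.451,-.0305,.25,0)"
```

```text
[-0.73  0.29  0.53  1.45 -0.15  1.42  0.41] 0.08558080029478723
 shift [np.float64(-25.1), np.float64(6.91), np.float64(1.88)] twist 0.615 cur [ 0.616  0.171  0.269 35.227]
```

Call:
{"name": "move_arm", "arguments": {
  "series": [
    [-1, -3, 0.8, 0, 0.12],
    [-1, -7, 1.9, 0, 0.24],
    [-1, -11, 3, 0, 0.36],
    [-1, -15, 4.1, 0, 0.48],
    [-1, -19, 5.2, 1, 0.6]
  ]
}}

```text
t: 17.57
position: [0.4879, 0.0174, 0.2517]
eef_rot: [1.0, 0.004, 0.001, -0.0]
force: [1.2, -0.5, 0.6]
grip_width: 0.0855
```

```bash
python3 -c "
from h import *
c=rel(.451,-.0305,.24,0)"
```

```text
shift [np.float64(-3.73), np.float64(4.75), np.float64(1.17)] twist 0.009 cur [0.488 0.017 0.252 0.509]
```

Call:
{"name": "move_arm", "arguments": {
  "series": [
    [-1, -2, 2.5, 0, 0.01],
    [-1, -3.5, 4.5, 1.2, 0.01],
    [-1, -3.7, 4.7, 1.2, 0.01],
    [-1, -3.7, 4.7, 1.2, 0.01],
    [-1, -3.7, 4.7, 1.2, 0.01]
  ]
}}

```text
t: 17.98
position: [0.4523, -0.028, 0.239]
eef_rot: [1.0, 0.003, 0.001, -0.001]
force: [0.1, 0.1, 0.5]
grip_width: 0.0853
```

```bash
python3 -c "
from h import *
s=get_state();print(s['qpos'].round(2),s['grip_width'])
f=save('wrist','w10');crop('w10',170,100,400,320,2.6,'w10c')
print((proj('w10',[[.451,-.0305,.141]])-[170,100])*2.6)
c=rel(.451,-.0305,.087,0)"
```

```text
[-0.71 -0.16  0.65  1.92  0.1   1.35 -0.08] 0.08527363764945674
[[282.88 295.88]]
 shift [np.float64(-0.16), np.float64(0.29), np.float64(15.2)] twist 0.006 cur [ 0.453 -0.028  0.239  0.357]
```

View pics/w10c.png

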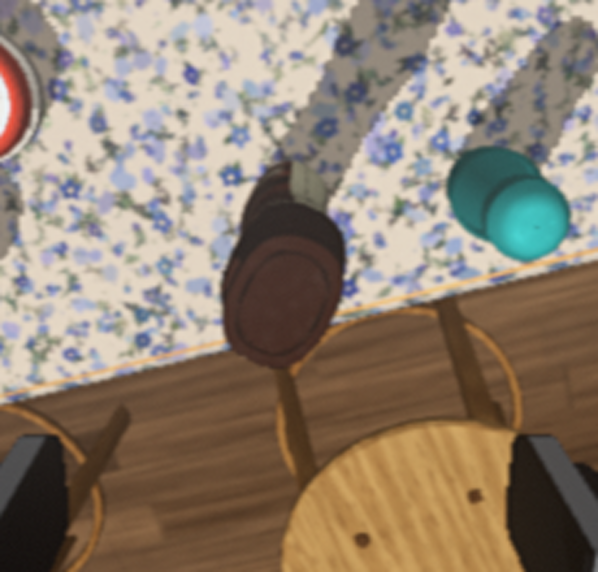

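Call:
{"name": "move_arm", "arguments": {
  "series": [
    [-1, -0.2, 0.3, 1, 0.1],
    [-1, -0.2, 0.3, 4, 0.2],
    [-1, -0.2, 0.3, 7, 0.29],
    [-1, -0.2, 0.3, 10.5, 0.29],
    [-1, -0.2, 0.3, 13, 0.29]
  ]
}}

```text
t: 18.45
position: [0.4498, -0.0306, 0.1063]
eef_rot: [0.99, -0.141, -0.001, 0.001]
force: [0.5, 0.1, -0.8]
grip_width: 0.0857
```

Call:
{"name": "move_arm", "arguments": {
  "series": [
    [-1, 0, 0, 1.5, 0],
    [-1, 0, 0, 2.2, 0],
    [-1, 0, 0, 2.2, 0]
  ]
}}

```text
t: 18.7
position: [0.4494, -0.031, 0.0852]
eef_rot: [0.99, -0.141, -0.001, 0.001]
force: [-0.4, -0.1, 0.2]
grip_width: 0.0853
```

Call:
{"name": "move_arm", "arguments": {
  "series": [
    [0.2, 0, 0, 0, 0],
    [1, 0, 0, 0, 0],
    [1, 0, 0, 0, 0],
    [1, 0, 0, 0, 0],
    [1, 0, 0, 0, 0]
  ],
  "newtons": 45
}}

```text
t: 19.12
position: [0.4511, -0.0314, 0.0879]
eef_rot: [0.99, -0.142, 0.001, -0.001]
force: [-0.6, 0.5, 6.0]
grip_width: 0.0394
```

Call:
{"name": "move_arm", "arguments": {
  "series": [
    [1, 0, 0, 0, 0],
    [1, 0, 0, -1, 0],
    [1, 0, 0, -4, 0],
    [1, 0, 0, -8, 0],
    [1, 0, 0, -12, 0]
  ]
}}

```text
t: 19.53
position: [0.4484, -0.0321, 0.2076]
eef_rot: [0.99, -0.142, -0.001, 0.001]
force: [1.8, 0.9, -2.2]
grip_width: 0.0398
```

Call:
{"name": "move_arm", "arguments": {
  "series": [
    [1, 1, 0, -4, -0.12],
    [1, 3, 0, -7, -0.24],
    [1, 5, 0, -7, -0.36],
    [1, 5, 0, -7, -0.48],
    [1, 5, 0, -7, -0.6]
  ]
}}

```text
t: 19.95
position: [0.4983, -0.0462, 0.2773]
eef_rot: [0.987, 0.159, 0.0, 0.0]
force: [0.9, 0.1, -3.0]
grip_width: 0.0398
```

```bash
python3 -c "
from h import *
s=get_state();print(s['qpos'].round(2),s['grip_width'])
c=rel(.5687,.2315,.28,35.3)"
```

```text
[-0.71 -0.05  0.73  1.76  0.04  1.42  0.33] 0.039820903274728786
 shift [np.float64(15.42), np.float64(-24.15), np.float64(-0.27)] twist -0.296 cur [ 0.498 -0.046  0.277 18.325]
```

Call:
{"name": "move_arm", "arguments": {
  "series": [
    [1, 2, -3.1, 0, -0.1],
    [1, 4, -6.3, 0, -0.2],
    [1, 6, -9.5, 0, -0.296],
    [1, 8, -12.6, 0, -0.296],
    [1, 10, -15.8, 0, -0.296]
  ]
}}

```text
t: 20.37
position: [0.5437, 0.1369, 0.2768]
eef_rot: [0.954, 0.301, -0.0, -0.0]
force: [0.6, -0.1, -2.8]
grip_width: 0.0396
```

Call:
{"name": "move_arm", "arguments": {
  "series": [
    [1, 0, 0, 0, 0],
    [1, 0, 0, 0, 0]
  ]
}}

```text
t: 20.53
position: [0.5432, 0.1386, 0.2759]
eef_rot: [0.953, 0.303, -0.001, 0.0]
force: [0.4, -0.7, -2.3]
grip_width: 0.0393
```

```bash
python3 -c "
from h import *
c=rel(.5687,.2315,.28,35.3)"
```

```text
shift [np.float64(7.45), np.float64(-6.1), np.float64(-0.41)] twist 0.0 cur [ 0.543  0.139  0.276 35.326]
```

Call:
{"name": "move_arm", "arguments": {
  "series": [
    [1, 2.5, -2, 0, 0],
    [1, 5, -4, 0, 0],
    [1, 7.4, -6.1, 0, 0],
    [1, 7.4, -6.1, 0, 0],
    [1, 7.4, -6.1, 0, 0]
  ]
}}

```text
t: 20.95
position: [0.569, 0.2289, 0.276]
eef_rot: [0.953, 0.302, -0.001, 0.0]
force: [-1.1, -0.6, -1.5]
grip_width: 0.0397
```

Call:
{"name": "move_arm", "arguments": {
  "series": [
    [1, 0, 0, 1, 0],
    [1, 0, 0, 3, 0],
    [1, 0, 0, 5, 0],
    [1, 0, 0, 6, 0],
    [1, 0, 0, 6, 0]
  ]
}}

```text
t: 21.37
position: [0.5679, 0.2254, 0.2137]
eef_rot: [0.954, 0.3, -0.003, 0.001]
force: [-0.1, -0.5, -2.7]
grip_width: 0.0397
```

```bash
python3 -c "
from h import *
c=rel(.5687,.2315,.107,35.3)"
```

```text
shift [np.float64(0.41), np.float64(-0.46), np.float64(10.67)] twist -0.008 cur [ 0.568  0.225  0.214 34.861]
```

Call:
{"name": "move_arm", "arguments": {
  "series": [
    [1, 0.3, -0.4, 2, 0],
    [1, 0.3, -0.4, 5, 0],
    [1, 0.3, -0.4, 8, 0],
    [1, 0.3, -0.4, 10, 0],
    [1, 0.3, -0.4, 10.3, 0]
  ]
}}

```text
t: 21.78
position: [0.5675, 0.2312, 0.1103]
eef_rot: [0.954, 0.3, -0.003, 0.001]
force: [-0.7, 0.3, -2.6]
grip_width: 0.0395
```

Call:
{"name": "move_arm", "arguments": {
  "series": [
    [1, 0, 0, 0, 0],
    [1, 0, 0, 0.2, 0],
    [1, 0, 0, 0.4, 0],
    [1, 0, 0, 0.4, 0],
    [1, 0, 0, 0.4, 0]
  ]
}}

```text
t: 22.2
position: [0.5705, 0.2332, 0.1108]
eef_rot: [0.954, 0.301, 0.001, -0.0]
force: [-0.5, 0.1, -2.7]
grip_width: 0.0397
```

Call:
{"name": "move_arm", "arguments": {
  "series": [
    [1, 0, 0, 0.2, 0],
    [1, 0, 0, 0.4, 0],
    [1, 0, 0, 0.5, 0],
    [1, 0, 0, 0.5, 0],
    [1, 0, 0, 0.5, 0]
  ]
}}

```text
t: 22.62
position: [0.5696, 0.2329, 0.1044]
eef_rot: [0.954, 0.301, -0.0, 0.0]
force: [-0.3, -0.0, -1.5]
grip_width: 0.0395
```

Call:
{"name": "move_arm", "arguments": {
  "series": [
    [1, 0, 0, 0.2, 0],
    [1, 0, 0, 0.2, 0],
    [1, 0, 0, 0.2, 0]
  ]
}}

```text
t: 22.87
position: [0.5697, 0.2329, 0.1024]
eef_rot: [0.954, 0.301, -0.0, -0.0]
force: [-0.2, -0.6, -2.7]
grip_width: 0.0395
```

Call:
{"name": "move_arm", "arguments": {
  "series": [
    [1, 0, 0, 0.2, 0],
    [1, 0, 0, 0.2, 0],
    [1, 0, 0, 0.2, 0]
  ]
}}

```text
t: 23.12
position: [0.5704, 0.233, 0.102]
eef_rot: [0.954, 0.301, 0.001, -0.0]
force: [-2.1, -0.1, 6.1]
grip_width: 0.04
```

Contact. Release, rise, go above the caramel (near heading −13°).

Call:
{"name": "move_arm", "arguments": {
  "series": [
    [0, 0, 0, 0, 0],
    [-0.6, 0, 0, 0, 0],
    [-0.6, 0, 0, 0, 0],
    [-0.6, 0, 0, -0.5, 0],
    [-0.6, 0, 0, -2, 0]
  ]
}}

```text
t: 23.53
position: [0.5682, 0.2324, 0.1187]
eef_rot: [0.954, 0.301, -0.002, 0.0]
force: [-0.3, -0.3, -0.1]
grip_width: 0.068
```

Call:
{"name": "move_arm", "arguments": {
  "series": [
    [-0.8, 0, 0, -3, 0],
    [-1, 0, 0, -7, 0],
    [-1, 0, 0, -11, 0],
    [-1, 0, 0, -12, 0],
    [-1, 0, 0, -12, 0]
  ]
}}

```text
t: 23.95
position: [0.5722, 0.2335, 0.2456]
eef_rot: [0.954, 0.301, 0.004, -0.001]
force: [0.2, -0.0, 0.6]
grip_width: 0.0856
```

```bash
python3 -c "
from h import *
c=rel(.4075,.265,.225,-14)"
```

```text
shift [np.float64(-11.69), np.float64(-12.02), np.float64(2.06)] twist 0.855 cur [ 0.572  0.234  0.246 34.994]
```

Call:
{"name": "move_arm", "arguments": {
  "series": [
    [-1, -2.5, -2.6, 0, 0.12],
    [-1, -5.2, -5.4, 0, 0.24],
    [-1, -8, -8.2, 0, 0.36],
    [-1, -10.5, -10.8, 0, 0.48],
    [-1, -11.7, -12, 1, 0.6]
  ]
}}

```text
t: 24.37
position: [0.4024, 0.2654, 0.2308]
eef_rot: [1.0, 0.019, -0.0, -0.001]
force: [0.6, 0.1, -0.1]
grip_width: 0.0852
```

Call:
{"name": "move_arm", "arguments": {
  "series": [
    [-1, 0, 0, 0, 0.12],
    [-1, 0, 0, 1, 0.25],
    [-1, 0, 0, 1, 0.25],
    [-1, 0, 0, 1, 0.25]
  ]
}}

```text
t: 24.7
position: [0.4045, 0.2636, 0.2196]
eef_rot: [0.995, -0.103, -0.001, 0.001]
force: [-0.2, -0.4, -0.1]
grip_width: 0.0852
```

```bash
python3 -c "
from h import *
s=get_state();print(s['qpos'].round(2),s['grip_width'])
f=save('wrist','w11')
print(proj('w11',[[.4075,.265,.141]]))
c=rel(.4075,.265,.087,-14)"
```

```text
[-1.13 -0.05  0.49  1.88  0.02  1.3  -0.86] 0.0852358748082429
[[284.1 216.2]]
 shift [np.float64(0.22), np.float64(-0.18), np.float64(13.31)] twist 0.037 cur [  0.405   0.264   0.22  -11.867]
```

View pics/w11.png

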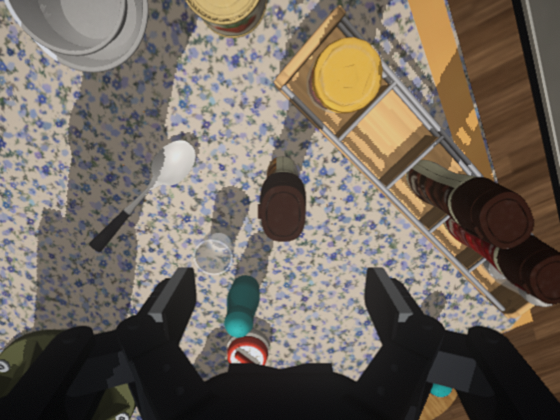

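Call:
{"name": "move_arm", "arguments": {
  "series": [
    [-1, 0.2, -0.1, 3, 0.02],
    [-1, 0.2, -0.1, 6.5, 0.02],
    [-1, 0.2, -0.1, 10, 0.02],
    [-1, 0.2, -0.1, 12.8, 0.02],
    [-1, 0.2, -0.1, 13.3, 0.02]
  ]
}}

```text
t: 25.17
position: [0.4047, 0.2622, 0.0831]
eef_rot: [0.993, -0.114, -0.003, 0.003]
force: [-1.2, -1.1, 0.6]
grip_width: 0.0854
```

Call:
{"name": "move_arm", "arguments": {
  "series": [
    [0.2, 0, 0, 0, 0],
    [1, 0, 0, 0, 0],
    [1, 0, 0, 0, 0],
    [1, 0, 0, 0, 0],
    [1, 0, 0, 0, 0]
  ],
  "newtons": 45
}}

```text
t: 25.58
position: [0.4087, 0.2659, 0.0899]
eef_rot: [0.993, -0.115, 0.001, -0.002]
force: [-0.3, -0.2, 5.3]
grip_width: 0.0389
```

Call:
{"name": "move_arm", "arguments": {
  "series": [
    [1, 0, 0, 0, 0],
    [1, 0, 0, -1, 0],
    [1, 0, 0, -4, 0],
    [1, 0, 0, -8, 0],
    [1, 0, 0, -12, 0]
  ]
}}

```text
t: 26.0
position: [0.4063, 0.2636, 0.2088]
eef_rot: [0.993, -0.115, -0.001, 0.001]
force: [0.3, 0.6, -2.5]
grip_width: 0.0386
```

Call:
{"name": "move_arm", "arguments": {
  "series": [
    [1, 0, 0, -4, -0.12],
    [1, 0, 0, -7, -0.24],
    [1, 0, 0, -7, -0.36],
    [1, 0, 0, -7, -0.48],
    [1, 0, 0, -7, -0.6]
  ]
}}

```text
t: 26.42
position: [0.4072, 0.2644, 0.2789]
eef_rot: [0.982, 0.187, 0.001, -0.001]
force: [0.5, -0.2, -2.5]
grip_width: 0.0386
```

```bash
python3 -c "
from h import *
s=get_state();print(s['qpos'].round(2),s['grip_width'])
c=rel(.5248,.2935,.277,35.3)"
```

```text
[-1.16 -0.08  0.5   1.79  0.04  1.42 -0.29] 0.038612205209297375
 shift [np.float64(12.0), np.float64(1.61), np.float64(0.19)] twist -0.24 cur [ 0.407  0.264  0.279 21.54 ]
```

Call:
{"name": "move_arm", "arguments": {
  "series": [
    [1, 3, 0.4, 0, -0.12],
    [1, 6.5, 0.9, 0, -0.24],
    [1, 10, 1.4, 0, -0.24],
    [1, 12, 1.6, 0, -0.24],
    [1, 12, 1.6, 0, -0.24]
  ]
}}

```text
t: 26.83
position: [0.528, 0.293, 0.277]
eef_rot: [0.954, 0.299, 0.001, 0.002]
force: [-1.1, 0.2, -2.0]
grip_width: 0.0387
```

Call:
{"name": "move_arm", "arguments": {
  "series": [
    [1, 0, 0, 1, 0],
    [1, 0, 0, 3, 0],
    [1, 0, 0, 5, 0],
    [1, 0, 0, 6, 0],
    [1, 0, 0, 6, 0]
  ]
}}

```text
t: 27.25
position: [0.522, 0.2924, 0.2147]
eef_rot: [0.954, 0.301, -0.003, 0.0]
force: [-1.5, 0.3, -2.4]
grip_width: 0.0384
```

```bash
python3 -c "
from h import *
c=rel(.5248,.2935,.109,35.3)"
```

```text
shift [np.float64(0.29), np.float64(0.07), np.float64(10.57)] twist -0.005 cur [ 0.522  0.292  0.215 35.005]
```

Call:
{"name": "move_arm", "arguments": {
  "series": [
    [1, 0.2, 0, 2, 0],
    [1, 0.2, 0, 5, 0],
    [1, 0.2, 0, 8, 0],
    [1, 0.2, 0, 10, 0],
    [1, 0.2, 0, 10.2, 0]
  ]
}}

```text
t: 27.67
position: [0.5235, 0.2934, 0.1123]
eef_rot: [0.954, 0.301, -0.003, 0.001]
force: [-1.2, -0.7, -2.8]
grip_width: 0.0388
```

Call:
{"name": "move_arm", "arguments": {
  "series": [
    [1, 0, 0, 0.2, 0],
    [1, 0, 0, 0.4, 0],
    [1, 0, 0, 0.6, 0],
    [1, 0, 0, 0.6, 0],
    [1, 0, 0, 0.6, 0]
  ]
}}

```text
t: 28.08
position: [0.5272, 0.2947, 0.1108]
eef_rot: [0.954, 0.3, 0.001, -0.0]
force: [-0.5, 0.8, -2.4]
grip_width: 0.0391
```

Call:
{"name": "move_arm", "arguments": {
  "series": [
    [1, 0, 0, 0.2, 0],
    [1, 0, 0, 0.4, 0],
    [1, 0, 0, 0.5, 0],
    [1, 0, 0, 0.5, 0],
    [1, 0, 0, 0.5, 0]
  ]
}}

```text
t: 28.5
position: [0.5265, 0.2942, 0.1044]
eef_rot: [0.954, 0.3, -0.0, 0.0]
force: [0.0, -0.1, -2.4]
grip_width: 0.0384
```

Call:
{"name": "move_arm", "arguments": {
  "series": [
    [1, 0, 0, 0.1, 0],
    [1, 0, 0, 0.1, 0],
    [1, 0, 0, 0.1, 0]
  ]
}}

```text
t: 28.75
position: [0.5268, 0.2943, 0.1041]
eef_rot: [0.954, 0.3, 0.0, -0.0]
force: [-0.1, -0.5, 0.4]
grip_width: 0.0388
```

Call:
{"name": "move_arm", "arguments": {
  "series": [
    [1, 0, 0, 0.15, 0],
    [1, 0, 0, 0.15, 0],
    [1, 0, 0, 0.15, 0]
  ]
}}

```text
t: 29.0
position: [0.5271, 0.2944, 0.104]
eef_rot: [0.954, 0.3, 0.0, -0.0]
force: [-2.8, -1.7, 9.6]
grip_width: 0.0385
```

Call:
{"name": "move_arm", "arguments": {
  "series": [
    [0, 0, 0, 0, 0],
    [-0.6, 0, 0, 0, 0],
    [-0.6, 0, 0, 0, 0],
    [-0.6, 0, 0, -0.5, 0],
    [-0.6, 0, 0, -2, 0]
  ]
}}

```text
t: 29.42
position: [0.5251, 0.2936, 0.1202]
eef_rot: [0.954, 0.3, -0.002, 0.001]
force: [-0.1, 0.2, -0.5]
grip_width: 0.0684
```

Call:
{"name": "move_arm", "arguments": {
  "series": [
    [-0.8, 0, 0, -3, 0],
    [-1, 0, 0, -7, 0],
    [-1, 0, 0, -11, 0],
    [-1, 0, 0, -15, 0],
    [-1, -3, 0, -16, 0]
  ]
}}

```text
t: 29.83
position: [0.5067, 0.2807, 0.2889]
eef_rot: [0.954, 0.301, 0.006, -0.001]
force: [-1.1, -0.1, 1.4]
grip_width: 0.0853
```

Call:
{"name": "move_arm", "arguments": {
  "series": [
    [-1, -1, -4, 0, 0],
    [-1, -2, -8, 0, 0],
    [-1, -4, -12, 0, 0],
    [-1, -6, -15, 0, 0],
    [-1, -8, -18, 0, 0]
  ]
}}

```text
t: 30.25
position: [0.3309, 0.3799, 0.2824]
eef_rot: [0.954, 0.301, 0.0, -0.0]
force: [0.7, -0.1, -0.3]
grip_width: 0.0853
```

```bash
python3 - <<'E'
from h import *
from fit import p
a=save('top','tF');b=save('side','sF')
c,s=np.cos(p[2]),np.sin(p[2])
print('expected tops (top view)')
for n,y,h in zip(('jam','car','cho','str','sha'),(.152,.076,0,-.076,-.152),(.085,.141,.141,.141,.09)):
    X=[p[0]-s*y,p[1]+c*y,.014+h]; print(n,(proj('tF',X)-[110,60])*1.6,(proj('sF',X)-[190,90])*1.6+[400,0])
A=a['frame'][60:310,110:360];B=b['frame'][90:340,190:430]
o=np.hstack([cv2.resize(A,(400,400),interpolation=2),cv2.resize(B,(384,400),interpolation=2)])
cv2.imwrite('pics/final.png',o[:,:,::-1])
E
```

```text
top [0.569  0.2308 0.6079] 34.83 rms px 0.58
w [0.5684 0.2317 0.6287] 36.02 rms px 1.45
both [0.5687 0.2315 0.6157] 35.27 rms px 1.17
jam [0.4809 0.3555]
car [0.5248 0.2935]
cho [0.5687 0.2315]
str [0.6126 0.1694]
sha [0.6564 0.1074]
expected tops (top view)
jam [[ 87.52 207.36]] [[522.88 114.4 ]]
car [[135.84 159.52]] [[561.76 100.48]]
cho [[196.16 118.88]] [[604.48 118.56]]
str [[256.    78.88]] [[650.72 138.4 ]]
sha [[311.52  55.68]] [[694.56 189.6 ]]
```

View pics/final.png

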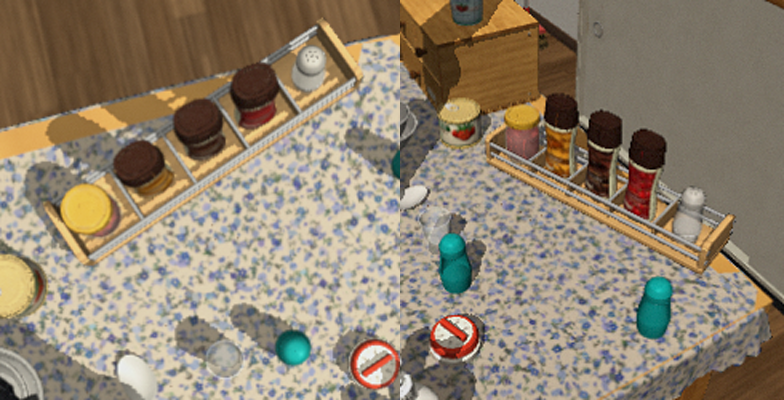

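```bash
python3 -c "
from h import *
print(np.abs(get_state()['qd']).max(), get_state()['force']); print(hand_in())"
```

```text
0.09462073219269737 [-0.41935105  0.96987044 -0.36789389]
the job is handed in; nothing more can be done
None
```

The rack is set and the job is handed in, at about 30 s on the robot's clock. From left to right the bays hold the jam jar, caramel, chocolate, strawberry and sugar shaker. Each was lowered until it touched the bay floor (wrist force 4–10 N) and then released.

**Last checks:** In the final top and side pictures all five stand upright, in the right order. In the top view each top lies within about 3 px (roughly 6 mm) of where it should be over its bay centre; the allowance is 25 mm. The gripper was clear of everything.

**Checks that disagreed:**
- **Finger opening:** the gripper read 38–40 mm on the shaker and bottles, and 56 mm on the jar. The given widths are 44, 42 and 57 mm. All the grips held.
- **Rack angle:** the two cameras put it about 1° apart.
- **Height at first look:** measuring from the top and side pictures together put four of the five tops (the bottles and the jar) 6–8 mm too high, and the shaker about 4 mm too low. I used the given heights instead.

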